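Open a push-and-turn safety cap in a one-handed bottle holder

TASK

The descaler bottle would spin under one hand, so pick it up by its capped neck and stand it squarely, all the way down, in the bottle holder with its cap still on. Then push the safety cap down, twist it anticlockwise until it comes free and lift it off; finish while still holding the cap upright, clearly clear of the neck and straight above the bottle, which stays standing in the holder. Leave the jug, mug and dish brush undisturbed.

Things in the scene. Friction and masses are not known exactly. Their poses are not given: they have to be found in the camera images.
- cap_center (a point): Middle of the round, knurled white safety cap (48 mm across, 34 mm high, hollow, 40 g), on its axis, 17 mm below its flat top; z up. Locked on, it is 97 mm above bottle_center, its x along the bottle's. Unpressed it turns only 3 degrees and cannot be pulled off, so the bottle can be lifted and turned by it. Pushed down 3 mm or more it turns anticlockwise seen from above, not clockwise.
- liner (a joint): Spring disc under the cap's roof: how far the cap is pushed down, in m, 0 as found. The cap resists with about 6 N at first, 12 N at 3 mm (clear of its lock), 16 N at 5 mm; it bottoms at 5.5 mm. Kept down and turned, the cap is free to lift straight off between 40 and 80 degrees of turn; a stop comes at about 83 degrees. -0.003 when the cap is off.
- bottle_center (a point): Point on the axis of the flat oblong grey bottle with a paper label on each flat side, 80 mm above its underside; z up. Body 56 mm (x) by 84 mm (y), upright up to 116 mm, sloping shoulders to 142 mm; neck 29 mm across, mouth at 182 mm; 194 mm high with the cap. About 0.36 kg, loose; same after a half turn. Below the cap 12 mm or more is free for fingertips.
- holder_socket (a point): Centre of the inner floor of the low bottle holder (grey socket, black base plate on suction feet), fixed to the worktop; floor 14 mm above the worktop. Socket 62 mm (x) by 90 mm (y) inside, upright walls to 38 mm above the floor, then a mouth flared at 45 degrees up to 47 mm. Base plate 110 by 150 mm. Seated, the bottle stands on the floor, its x along the holder's, either way round.
- cream_jug: Cream ceramic jug, 115 x 170 x 170 mm high, a bystander; origin at the centre of its underside.
- mug: White mug, 88 x 127 x 95 mm high, a bystander; origin at the centre of its underside.
- brush: Wooden dish brush lying down, 104 x 218 x 41 mm, a bystander; origin at the centre of its underside.
There are look-alikes about, which are no part of the job. What is shaped like the part that bears cap_center but purple or yellow is not meant.

How it is judged:
By the outcome, as a careful person would: the job done as asked, in the order asked, and still so for the second after the job is handed in, while the arm keeps its last pose, push and grip.
It also fails if it takes over 38 s, if anything falls off the work surface, if the arm or the gripper's body presses on something with over 40 N, if the wrist force passes 120 N, or if a joint passes its speed limit or range.

ROBOT

A 6-joint arm with a two-finger parallel gripper is mounted at the origin on a cart in front of the work surface, level with it; the furniture and walls round the work are solid. World frame = base frame: x ahead of the robot, y to its left, z up, the work surface at z = 0. Lengths are in m, angles in rad, forces in N, time in s.
With the tool pointing down it reaches from about 0.275 to 0.875 m from the base axis. Payload 12.5 kg.
Tool frame: the origin (TCP) lies on the centre line of the jaws, within the pads' length; the fingertips stand r.finger_overhang ahead of it and the grasp point (between the pads) lies 3 mm ahead of it (r.finger_overhang is the distance from the TCP to the fingertips, in m); z points along the fingers, y is the line along which they close (so a half turn about z gives the same grasp; the last joint's range is limited). The gripper opens to 85 mm and grips with 20 to 120 N. Pads are 22 mm wide; open, the fingers measure 114 mm over their backs; the gripper's body (76 mm by 85 mm) begins 54 mm behind the grasp point. The pads swing forward as they close: fully open they stand 13 mm farther back than shut.
Start: joints at [1.178, 0.351, 1.652, -0, 1.139, -0.085], TCP at [0.167, 0.524, 0.253] pointing down, gripper open.
Joint ranges: [-2.75, 2.75], [-0.79, 2.1], [0.01, 2.65], [-1.57, 4.71], [0.07, 3.14], [-2.87, 2.87]. Speed limits (rad/s): [2.22, 2.22, 2.79, 3.14, 3.14, 3.14].

INTERFACE

Orientations are given as a unit quaternion [x, y, z, w].
In Python, from cell import r, optics gives the robot as it stands. The module is installed in compiled form; this text tells all that it offers. Calls block until the motion is done:
- r.move_to(position, orientation): joint-space move of the TCP to a pose.
- r.move_linear(position, rot=None, vel=0.15): straight line of the TCP; rot=None keeps the orientation; vel is the mean speed in m/s.
- r.set_joints(angles): joint-space move.
- r.set_gripper(opening, squeeze=None): opening from 0.0 (shut) to 1.0 (fully open); squeeze is the grip in N (None keeps the last); returns when the fingers have stopped.
- r.sleep(seconds).
- r.inverse_kinematics(position, orientation): joint angles nearest the present ones, or None.
- optics.get_image(name): name is "scene" or "top" or "wrist"; returns a dict with "pixels" (480x640x3 uint8, red, green, blue), "depth" (480x640 float32, m along the optical axis (not along the pixel's ray), 0 where there is no reading), "fx", "fy", "cx", "cy" (pixels), "camera_from_world" (4x4, takes a point from world to camera coordinates); the wrist camera has in their place "mount" (4x4, takes a point from camera to tool coordinates, whose origin is the TCP and whose axes are the flange's). Camera axes: x right, y down, z forward; pixel columns grow to the right and rows downward; lengths in m; the calibration is good to about 2 mm. A picture is of the moment at which its call begins: read the wrist's pose just before it.
A pose or a line that the arm cannot do raises r.PlanningError and nothing moves.
- r.hand_in(): hands the job in; it is judged then, once.
Readings, each from a call of its own:
- r.current_t(): time.
- r.current_q(): joint angles.
- r.current_qvel(): joint speeds.
- r.current_effort(): joint torques, N m.
- r.current_tool_pos(): TCP position.
- r.current_ee_rot(): TCP orientation.
- r.current_contact_force(): force on the tool from outside, world axes, zero at the start.
- r.current_torque(): the same for the moment, N m.
- r.current_opening(): opening from 0.0 (shut) to 1.0 (fully open).
- r.current_finger_force(): force on a finger pad.
Only numpy, scipy, OpenCV 4.12 (cv2) and the standard library are available. Lean on these libraries where they do the work, as an engineer would, in place of code of your own. Each camera call takes 0.05 s, during which the arm holds its last target. There are 200 camera calls.

## Working session

There is one attempt and no reset: what is moved stays moved. The work goes in short steps, each a Python script; the robot and the scene stay as the last script left them, time stands still between calls to the robot, and variables do not carry over. Pictures are saved under pics/ and viewed, at most 10 in all, crops included, and the job is handed in when it is done.

```bash
mkdir -p pics
cat > h.py <<'E'
import numpy as np, cv2
from cell import r, optics
from scipy.spatial.transform import Rotation as R
def cloud(im):
    d=im["depth"]; v,u=np.mgrid[:480,:640]
    P=np.stack([(u-im["cx"])/im["fx"]*d,(v-im["cy"])/im["fy"]*d,d,np.ones_like(d)],-1)
    M=np.linalg.inv(im["camera_from_world"]) if "camera_from_world" in im else im["T"]
    return (P@M.T)[...,:3]
def wrist():
    T=np.eye(4);T[:3,3]=r.current_tool_pos();T[:3,:3]=R.from_quat(r.current_ee_rot()).as_matrix()
    im=optics.get_image("wrist"); im["T"]=T@im["mount"]; return im
def save(n,px): cv2.imwrite("pics/%s.png"%n,px[...,::-1])
def down(yaw): # tool z down, tool y at yaw+90deg-ish
    return (R.from_euler('z',yaw)*R.from_euler('x',np.pi)).as_quat()
E
python3 - <<'E'
from h import *
import pickle
D={}
for n in ("scene","top"):
    D[n]=optics.get_image(n); save(n,D[n]["pixels"])
D["wrist"]=wrist(); save("wrist0",D["wrist"]["pixels"])
pickle.dump(D,open("d0.pkl","wb"))
print(r.current_t(),r.finger_overhang,r.current_ee_rot(),R.from_quat(r.current_ee_rot()).as_matrix().round(3))
for n in ("scene","top"): print(n,np.linalg.inv(D[n]["camera_from_world"]).round(3), D[n]["fx"])
print(D["wrist"]["mount"])
E
```

```text
0.15 0.022 [ 1.53302815e-01  9.88179168e-01 -4.10722057e-04 -9.98587461e-05] [[-0.953  0.303 -0.   ]
 [ 0.303  0.953 -0.001]
 [ 0.    -0.001 -1.   ]]
scene [[ 0.552 -0.573  0.606 -0.101]
 [-0.834 -0.39   0.39  -0.615]
 [ 0.013 -0.721 -0.693  0.868]
 [ 0.     0.     0.     1.   ]] 461.250338738271
top [[-0.014 -0.989  0.147  0.397]
 [-1.     0.012 -0.017 -0.213]
 [ 0.015 -0.147 -0.989  1.226]
 [ 0.     0.     0.     1.   ]] 518.3092871672176
[[-1.89589690e-03 -9.54000092e-01 -2.99800318e-01  7.62476762e-02]
 [ 9.99998135e-01 -1.69868711e-03 -9.18430327e-04  1.17468627e-04]
 [ 3.66915681e-04 -2.99801500e-01  9.54001534e-01 -1.19821766e-01]
 [ 0.00000000e+00  0.00000000e+00  0.00000000e+00  1.00000000e+00]]
```

View pics/scene.png

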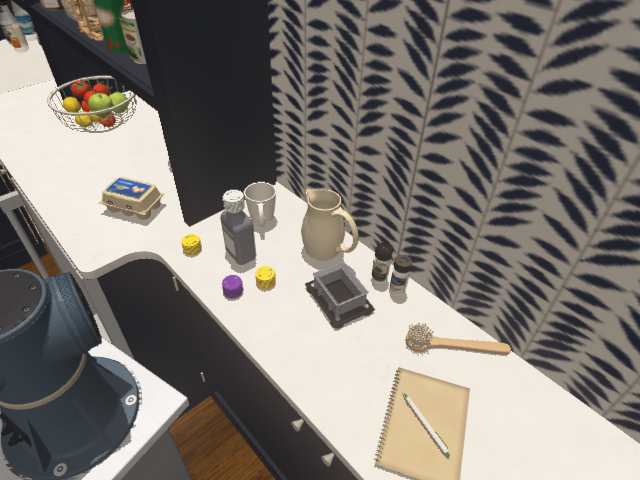

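View pics/top.png

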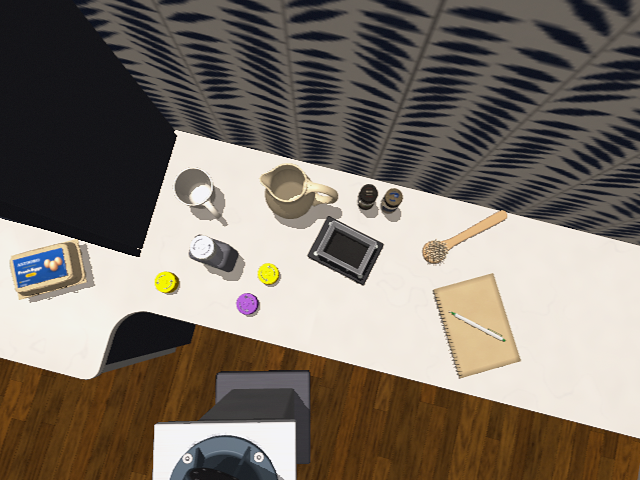

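Both views show the same layout. The bottle with the white cap is at scene (233,203), top (202,247). The look-alike caps are yellow at scene (192,243) and (265,276), and purple at (232,286), all lying loose on the table. I choose the white cap on the grey bottle. The holder is at scene (340,290), top (346,250).

Run:
```python
from h import *
import pickle
D=pickle.load(open("d0.pkl","rb"))
C={n:cloud(D[n]) for n in ("scene","top")}
def seg(n,box,zlo,zhi):
    u0,u1,v0,v1=box; P=C[n][v0:v1,u0:u1].reshape(-1,3); px=D[n]["pixels"][v0:v1,u0:u1].reshape(-1,3)
    m=(P[:,2]>zlo)&(P[:,2]<zhi); return P[m],px[m]
bx={"scene":(212,262,180,272),"top":(182,245,228,280)}
for n in bx:
    P,px=seg(n,bx[n],.188,.2); 
    print(n,"captop",len(P),P.mean(0).round(4),P.min(0).round(3),P.max(0).round(3), np.round(cv2.minEnclosingCircle(P[:,:2].astype(np.float32)),4) if 0 else cv2.minEnclosingCircle(P[:,:2].astype(np.float32)))
B=np.vstack([seg(n,bx[n],.02,.112)[0] for n in bx])
print("body",len(B),cv2.minAreaRect(B[:,:2].astype(np.float32)))
hb={"scene":(300,380,255,330),"top":(300,392,210,290)}
for n in hb:
    P,_=seg(n,hb[n],.054,.066); print(n,"rim",len(P),cv2.minAreaRect(P[:,:2].astype(np.float32)),np.median(P[:,2]))
    P,_=seg(n,hb[n],.003,.012); print(n,"plate",len(P),cv2.minAreaRect(P[:,:2].astype(np.float32)),np.median(P[:,2]))
for k,b in {"jug":(258,340,160,222),"mug":(172,232,165,228)}.items():
    P,_=seg("top",b,.03,.2);print(k,P.min(0).round(3),P.max(0).round(3),P.mean(0).round(3))
# wall / panel
print("panel", [C["top"][v,u].round(3) for u,v in ((140,250),(178,132),(100,180),(60,225),(400,60),(250,100))])
# 2D body points by height layer
pts=B; 
im=np.zeros((600,800,3),np.uint8)
s=D["scene"]["pixels"][170:290,180:300]; save("crop",cv2.resize(s,(600,600),interpolation=cv2.INTER_CUBIC))
im=np.full((600,600,3),255,np.uint8); o=B[:,:2].mean(0)
for p in B: cv2.circle(im,tuple(int(x) for x in (300-(p[1]-o[1])*4000,300-(p[0]-o[0])*4000)),2,(0,0,0) ,-1)
save("body",im); print(o)
```

```text
scene captop 232 [0.5245 0.0136 0.1937] [ 0.502 -0.009  0.188] [0.55  0.039 0.198] ((0.5259292125701904, 0.01472986675798893), 0.025380276143550873)
top captop 458 [0.527  0.0165 0.1934] [ 0.504 -0.006  0.188] [0.551 0.04  0.199] ((0.5271950364112854, 0.01697910577058792), 0.024459172040224075)
body 2207 ((0.5852913856506348, 0.07687212526798248), (0.37537404894828796, 0.14446274936199188), 38.25089645385742)
scene rim 564 ((0.5678485035896301, -0.29723629355430603), (0.1153644472360611, 0.15420784056186676), 61.95001220703125) 0.05978609748383895
scene plate 319 ((0.5657203793525696, -0.2692378759384155), (0.23899483680725098, 0.19739261269569397), 34.60605239868164) 0.004642376293298667
top rim 694 ((0.5902854800224304, -0.26794397830963135), (0.1829623579978943, 0.16814139485359192), 63.05597686767578) 0.05930369727106233
top plate 762 ((0.5412303805351257, -0.282956600189209), (0.21789149940013885, 0.18907642364501953), 89.22032165527344) 0.005628240025918885
jug [ 0.599 -0.269  0.03 ] [ 0.752 -0.095  0.175] [ 0.659 -0.171  0.113]
mug [0.611 0.007 0.03 ] [0.721 0.105 0.099] [0.677 0.064 0.071]
panel [array([0.545, 0.202, 0.006]), array([ 0.837,  0.124, -0.005]), array([0.637, 0.177, 0.307]), array([0.541, 0.202, 0.391]), array([ 0.721, -0.326,  0.589]), array([ 0.783, -0.094,  0.315])]
[0.58893693 0.06107272]
```

View pics/crop.png

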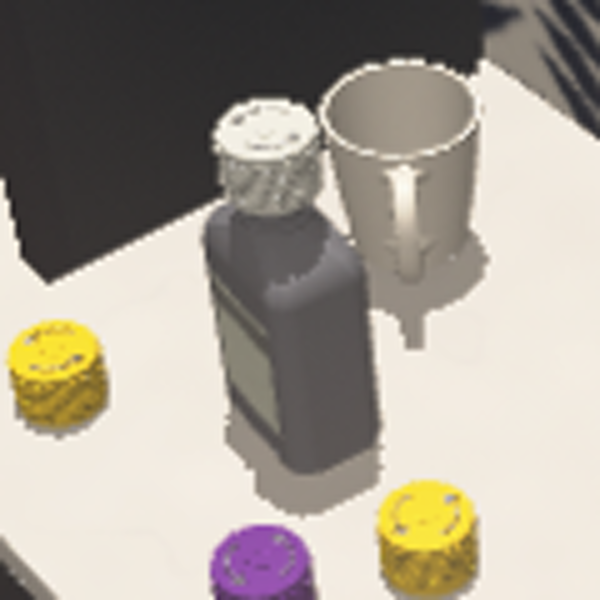

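View pics/body.png

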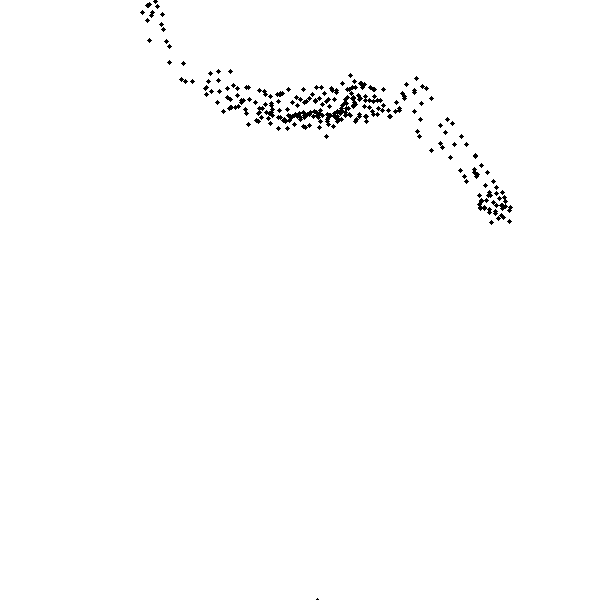

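The crop confirms the white cap on the grey bottle, with the label on the flat side facing lower left. The mug stands just behind it. The body plot is contaminated by the mug (points at the top), so I will filter by distance from the cap axis. I'll fit the yaws and move the arm in, clear of the cupboard corner.

Run:
```python
from h import *
import pickle
D=pickle.load(open("d0.pkl","rb"))
A=np.vstack([cloud(D[n]).reshape(-1,3) for n in ("scene","top")])
def rect(c,rad,zl,zh):
    m=(np.hypot(*(A[:,:2]-c).T)<rad)&(A[:,2]>zl)&(A[:,2]<zh); P=A[m]
    return len(P),cv2.minAreaRect(P[:,:2].astype(np.float32)),P
c=np.array([.5265,.0158])
for zl,zh in ((.015,.06),(.06,.112),(.1,.125),(.02,.115)):
    print("body",zl,zh,rect(c,.056,zl,zh)[:2])
h=np.array([.545,-.28])
for zl,zh in ((.054,.066),(.057,.066)):
    n,q,P=rect(h,.07,zl,zh); print("rim",n,q)
    n,q,P=rect(np.array(q[0]),.068,zl,zh); print("rim",n,q)
n,q,P=rect(h,.1,.003,.012); print("plate",n,q)
n,q,P=rect(h,.03,.003,.03); print("floor",n,np.median(P[:,2]),P[:,:2].mean(0))
r.move_to([.2,.36,.32],r.current_ee_rot())
r.move_to([.42,.0,.36],down(np.pi)); print(r.current_q().round(2),r.current_t())
im=wrist(); save("wrist1",im["pixels"]); pickle.dump(im,open("w1.pkl","wb"))
```

```text
body 0.015 0.06 (468, ((0.5064220428466797, 0.00799056887626648), (0.044630881398916245, 0.08773940801620483), 18.422649383544922))
body 0.06 0.112 (592, ((0.5063781142234802, 0.007302764803171158), (0.04344931244850159, 0.08792906999588013), 19.137760162353516))
body 0.1 0.125 (434, ((0.5260376930236816, 0.014650702476501465), (0.08717362582683563, 0.05693862587213516), 69.24543762207031))
body 0.02 0.115 (1054, ((0.524100124835968, 0.010486975312232971), (0.07867559790611267, 0.05741741135716438), 68.87786865234375))
rim 1197 ((0.5388187766075134, -0.2811315953731537), (0.11648149788379669, 0.08782756328582764), 61.87071990966797)
rim 1208 ((0.5388187766075134, -0.2811315953731537), (0.11648149788379669, 0.08782756328582764), 61.87071990966797)
rim 900 ((0.5388187766075134, -0.2811315953731537), (0.11648149788379669, 0.08782756328582764), 61.87071990966797)
rim 909 ((0.5388187766075134, -0.2811315953731537), (0.11648149788379669, 0.08782756328582764), 61.87071990966797)
plate 767 ((0.5456266403198242, -0.28031522035598755), (0.19649378955364227, 0.1905289590358734), 48.02224349975586)
floor 831 0.015207706773720409 [ 0.54675661 -0.28057095]
[-0.11  0.    1.81  0.    1.33 -1.68] 2.4667
```

View pics/wrist1.png

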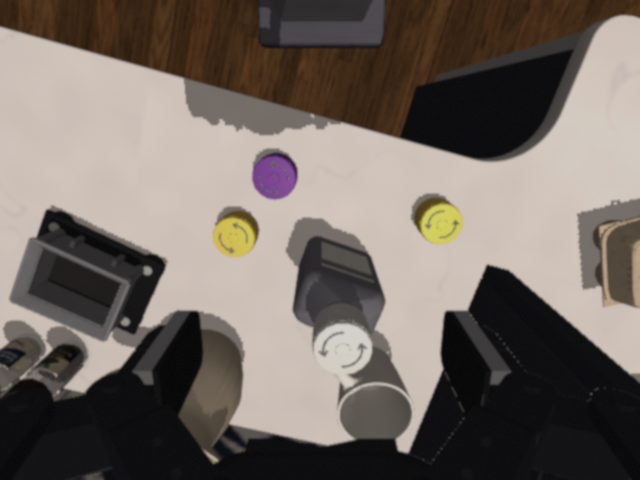

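The wrist view shows the bottle's cap at (343,348), with the label face towards the upper right, so the long axis is near 70° in world. The holder is at (75,285). Now I'll refine with this view.

Run:
```python
from h import *
import pickle
D=pickle.load(open("d0.pkl","rb")); W=pickle.load(open("w1.pkl","rb"))
S={"fix":np.vstack([cloud(D[n]).reshape(-1,3) for n in ("scene","top")]),"wr":cloud(W).reshape(-1,3)}
def rect(A,c,rad,zl,zh):
    m=(np.hypot(*(A[:,:2]-c).T)<rad)&(A[:,2]>zl)&(A[:,2]<zh); P=A[m]
    return len(P),cv2.minAreaRect(P[:,:2].astype(np.float32)),P
c=np.array([.5265,.0158])
for k,A in S.items():
    n,q,P=rect(A,c,.03,.188,.2); print(k,"cap",n,cv2.minEnclosingCircle(P[:,:2].astype(np.float32)),np.median(P[:,2]))
    for zl in (.1,.112): print(k,"shoulder",rect(A,c,.056,zl,.125)[:2])
    n,q,P=rect(A,c,.056,.02,.11)
    a=np.deg2rad(-20.8); L=(P[:,:2]-c)@np.array([[np.cos(a),-np.sin(a)],[np.sin(a),np.cos(a)]]) # local x,y
    f=(abs(L[:,0]+.028)<.006)&(abs(L[:,1])<.03); v=cv2.fitLine(P[f,:2].astype(np.float32),cv2.DIST_HUBER,0,.01,.01).ravel()
    print(k,"label face",f.sum(),np.rad2deg(np.arctan2(v[1],v[0])),"offset",np.median(L[f,0]))
    f=(abs(L[:,1]+.042)<.006)&(abs(L[:,0])<.018)
    if f.sum()>10:
        v=cv2.fitLine(P[f,:2].astype(np.float32),cv2.DIST_HUBER,0,.01,.01).ravel(); print(k,"narrow face",f.sum(),np.rad2deg(np.arctan2(v[1],v[0])),np.median(L[f,1]))
    n,q,P=rect(A,np.array([.5388,-.2811]),.08,.056,.066); print(k,"rim",n,q,np.median(P[:,2]))
```

```text
fix cap 690 ((0.5255193114280701, 0.01631036587059498), 0.026001181453466415) 0.1937312933397694
fix shoulder (434, ((0.5260376930236816, 0.014650702476501465), (0.08717362582683563, 0.05693862587213516), 69.24543762207031))
fix shoulder (298, ((0.5265027284622192, 0.015272926539182663), (0.08549569547176361, 0.05671060085296631), 68.7601547241211))
fix label face 277 70.239624 offset -0.027385835400917557
fix narrow face 466 -20.499819 -0.04051473534912974
fix rim 1042 ((0.5388119220733643, -0.2811426818370819), (0.11653356999158859, 0.0878237634897232), 61.89834213256836) 0.060150825659847584
wr cap 2601 ((0.5272223949432373, 0.017468787729740143), 0.024979854002594948) 0.1933979687842542
wr shoulder (1259, ((0.5255632400512695, 0.017611440271139145), (0.08378397673368454, 0.05427277088165283), 70.06815338134766))
wr shoulder (874, ((0.5255762934684753, 0.017606373876333237), (0.08376448601484299, 0.05428284406661987), 70.0322494506836))
wr label face 1487 70.15954 offset -0.02779016176649318
wr narrow face 239 -20.011738 -0.040389186057358015
wr rim 2328 ((0.5380802750587463, -0.28038251399993896), (0.11488842964172363, 0.08744985610246658), 62.02351379394531) 0.06001457211608152
```

Measurements agree across views: cap (0.526, 0.017), top at 0.1935 and long axis 69.9°. Holder centre is (0.5384, -0.2808), long axis 62.0°, rim at 0.060. Sizes match the description. Next I grip the cap, lift and carry it to above the holder.

Run:
```python
from h import *
c=[.5262,.0168]; psi=np.pi/2
r.move_to(c+[.26],down(psi)); print(r.current_q().round(2),r.current_t())
print("dbg opening",r.current_opening())
r.move_linear(c+[.177],vel=.12); print(r.current_contact_force().round(1),r.current_tool_pos().round(4))
r.set_gripper(0.,80); print("grip",r.current_opening(),r.current_finger_force(),r.current_contact_force().round(1),r.current_t())
r.move_linear(c+[.287],vel=.12); print(r.current_opening(),r.current_contact_force().round(1),r.current_tool_pos().round(4))
psi-=np.deg2rad(7.9)
r.move_linear([.48,-.13,.287],down(psi),vel=.2)
r.move_linear([.5384,-.2808,.287],down(psi),vel=.2)
r.sleep(.3)
print(r.current_q().round(2),r.current_tool_pos().round(4),r.current_t(),r.current_opening(),r.current_contact_force().round(1))
ims={n:optics.get_image(n) for n in("scene","top")}
A=np.vstack([cloud(i).reshape(-1,3) for i in ims.values()])
off=.11
P=A[(np.hypot(A[:,0]-.5384,A[:,1]+.2808)<.056)&(A[:,2]>off+.1)&(A[:,2]<off+.12)]
print("shoulder",len(P),cv2.minAreaRect(P[:,:2].astype(np.float32)))
P=A[(np.hypot(A[:,0]-.5384,A[:,1]+.2808)<.056)&(A[:,2]>off-.03)&(A[:,2]<off+.11)]
print("low z",np.percentile(P[:,2],[0,2,5]))
L=(P[:,:2]-[.5384,-.2808])@np.array([[np.cos(a:=np.deg2rad(-28)),-np.sin(a)],[np.sin(a),np.cos(a)]])
for ax,d,o in ((0,.028,.03),(1,.042,.018)):
  for s in(-1,1):
    f=(abs(L[:,ax]-s*d)<.008)&(abs(L[:,1-ax])<o)
    if f.sum()>30:
        v=cv2.fitLine(P[f,:2].astype(np.float32),cv2.DIST_HUBER,0,.01,.01).ravel(); print("face",ax,s,f.sum(),np.rad2deg(np.arctan2(v[1],v[0])),np.median(L[f,ax]))
save("carry",np.hstack([ims["scene"]["pixels"][130:430,180:580],ims["top"]["pixels"][120:420,160:560]]))
```

```text
[-0.06  0.3   1.7  -0.    1.14 -0.06] 3.9583
dbg opening 0.9976710693034324
[-0.5  0.1  0.6] [0.5266 0.0168 0.1777]
grip 0.5480805434667023 81.23036696879353 [1.6 0.5 6.6] 5.2417
0.5483464516740868 [ 0.3 -0.4 -3.6] [0.5258 0.0168 0.2861]
[-0.56  0.42  1.46  0.    1.26 -0.42] [ 0.5384 -0.2803  0.2872] 8.4833 0.5459066173621 [-0.5  0.5 -4. ]
shoulder 360 ((0.5290675759315491, -0.27810150384902954), (0.091180719435215, 0.05031788721680641), 74.43730163574219)
low z [0.11062059 0.11643823 0.12027041]
face 0 -1 567 62.32665 -0.027805896983532266
face 1 -1 482 -27.597454 -0.04135898669438146
```

View pics/carry.png

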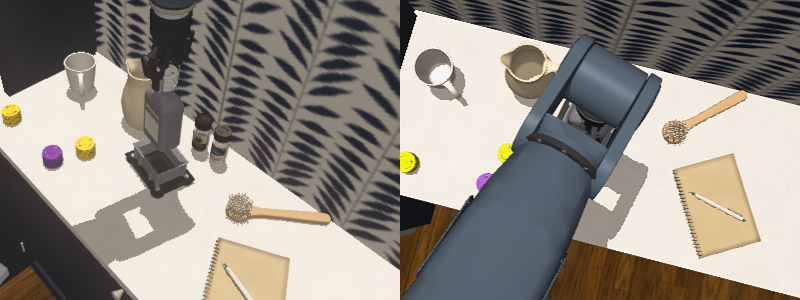

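The bottle hangs over the holder, aligned: faces at 62.3° and offsets within 1 mm of the expected. The bystanders are untouched. I'll lower it with force monitoring.

Run:
```python
from h import *
r.move_linear([.5384,-.2808,.235],vel=.12); print(r.current_contact_force().round(1))
for z in [.215,.203,.197,.194,.192,.190,.189]:
    r.move_linear([.5384,-.2808,z],vel=.05); f=r.current_contact_force()
    print(z,r.current_tool_pos().round(4),f.round(1),r.current_torque().round(2))
    if f[2]>5 or np.hypot(*f[:2])>8: break
print(r.current_t(),r.current_opening())
ims={n:optics.get_image(n) for n in("scene",)}
A=np.vstack([cloud(i).reshape(-1,3) for i in ims.values()])
P=A[(np.hypot(A[:,0]-.5384,A[:,1]+.2808)<.056)&(A[:,2]>.07)&(A[:,2]<.125)]
L=(P[:,:2]-[.5384,-.2808])@np.array([[np.cos(a:=np.deg2rad(-28)),-np.sin(a)],[np.sin(a),np.cos(a)]])
for ax,d,o in ((0,.028,.03),(1,.042,.018)):
    f=(abs(L[:,ax]+d)<.008)&(abs(L[:,1-ax])<o)
    if f.sum()>30:
        v=cv2.fitLine(P[f,:2].astype(np.float32),cv2.DIST_HUBER,0,.01,.01).ravel(); print("face",ax,f.sum(),np.rad2deg(np.arctan2(v[1],v[0])),np.median(L[f,ax]))
```

```text
[-0.2 -0.1 -3.7]
0.215 [ 0.5384 -0.2808  0.2149] [ 0.6 -0.7 -3. ] [-0.   -0.01  0.02]
0.203 [ 0.5383 -0.2807  0.2026] [ 0.2  0.5 -3.2] [0.01 0.02 0.08]
0.197 [ 0.5383 -0.2807  0.1966] [-0.  -0.6 -3.3] [ 0.07  0.02 -0.05]
0.194 [ 0.5383 -0.2808  0.1938] [ 0.8  0.4 -3.1] [-0.03  0.05  0.02]
0.192 [ 0.5384 -0.2808  0.192 ] [ 1.2  0.9 -3.4] [0.02 0.05 0.02]
0.19 [ 0.5389 -0.2811  0.1911] [-0.8  1.3  6.7] [ 0.14  0.21 -0.01]
11.125 0.5437964603830366
face 0 241 62.53434 -0.027175277962084653
face 1 219 -27.500822 -0.04197913407406284
```

It is seated: contact came at TCP z 0.191, which is the grip height plus the 14 mm floor, with yaw at 62.5°. Now I press.

Run:
```python
from h import *
for z in [.1885,.1875,.187,.1865,.186,.1855]:
    r.move_linear([.5384,-.2808,z],vel=.03); f=r.current_contact_force()
    print(z,r.current_tool_pos().round(4),f.round(1),r.current_torque().round(2))
    if f[2]>15.5: break
print(r.current_t(),r.current_opening())
```

```text
0.1885 [ 0.5391 -0.2812  0.19  ] [-1.8  0.4  9.1] [0.18 0.32 0.  ]
0.1875 [ 0.5391 -0.2812  0.1892] [-1.9  1.5  9.9] [ 0.19  0.32 -0.  ]
0.187 [ 0.5392 -0.2813  0.1889] [-2.1  0.9 11.6] [0.23 0.4  0.01]
0.1865 [ 0.5393 -0.2813  0.1885] [-2.4  1.6 12.2] [ 0.27  0.4  -0.02]
0.186 [ 0.5393 -0.2813  0.1881] [-2.8  0.7 13.2] [ 0.23  0.37 -0.02]
0.1855 [ 0.5394 -0.2814  0.1877] [-2.1 -0.4 13.8] [ 0.27  0.38 -0.02]
12.675 0.5457614549704308
```

Run:
```python
from h import *
p0=np.deg2rad(82.1); p=[.5384,-.2808,.184]
r.move_linear(p,vel=.03); print(r.current_tool_pos().round(4),r.current_contact_force().round(1))
for d in range(6,61,6):
    r.move_linear(p,down(p0+np.deg2rad(d)),vel=.03); f=r.current_contact_force(); t=r.current_torque()
    M=R.from_quat(r.current_ee_rot()).as_matrix(); print(d,np.rad2deg(np.arctan2(M[1,0],M[0,0])).round(1),r.current_tool_pos().round(4),f.round(1),t.round(2),r.current_t())
    if abs(t[2])>3 or f[2]<12: break
print(r.current_opening())
```

```text
[ 0.5395 -0.2814  0.1865] [-1.9  1.5 15.4]
6 88.1 [ 0.5396 -0.2814  0.1866] [-1.4  1.8 15.3] [0.3  0.36 0.08] 13.1833
12 94.1 [ 0.5397 -0.2815  0.1867] [-1.5  1.4 16. ] [0.21 0.25 0.07] 13.4417
18 100.1 [ 0.5398 -0.2816  0.1868] [-0.3  0.4 15.2] [0.13 0.19 0.02] 13.7
24 106.1 [ 0.5399 -0.2816  0.1867] [-0.7  0.9 15.2] [0.08 0.1  0.05] 13.9583
30 112.1 [ 0.54   -0.2817  0.1868] [ 0.   0.9 15.4] [0.12 0.08 0.07] 14.2167
36 118.1 [ 0.54   -0.2817  0.1868] [ 0.1  1.3 15.1] [0.06 0.1  0.02] 14.475
42 124.1 [ 0.54   -0.2817  0.1868] [ 0.5  0.5 15.9] [0.08 0.08 0.05] 14.7333
48 130.1 [ 0.54   -0.2817  0.1868] [-0.7 -0.2 15.3] [0.07 0.08 0.1 ] 14.9917
54 136.1 [ 0.54   -0.2817  0.1868] [ 0.8  0.4 14.5] [0.11 0.06 0.09] 15.25
60 142.1 [ 0.54   -0.2817  0.1868] [ 0.7 -0.2 15.4] [ 0.07  0.05 -0.  ] 15.5083
0.5430865618790308
```

Torque stayed low and force steady, so the cap turned rather than slipped. I'll lift slowly, watching for the bottle's weight.

Run:
```python
from h import *
for z in [.188,.192,.196,.202,.21,.22,.235,.255]:
    r.move_linear([.5386,-.2810,z],vel=.05); f=r.current_contact_force()
    print(z,r.current_tool_pos().round(4),f.round(1),r.current_torque().round(2))
    if f[2]<-3: break
r.sleep(.3); print(r.current_t(),r.current_opening(),r.current_contact_force().round(1))
im=optics.get_image("scene"); w=wrist(); 
save("lift",np.hstack([cv2.resize(im["pixels"][150:350,260:420],(480,600)),cv2.resize(w["pixels"],(320,240))[[*range(240)]+[0]*360]]))
A=cloud(im).reshape(-1,3); A=A[np.hypot(A[:,0]-.5384,A[:,1]+.2808)<.056]
P=A[(A[:,2]>.07)&(A[:,2]<.125)]
L=(P[:,:2]-[.5384,-.2808])@np.array([[np.cos(a:=np.deg2rad(-28)),-np.sin(a)],[np.sin(a),np.cos(a)]])
for ax,d,o in ((0,.028,.03),(1,.042,.018)):
    f=(abs(L[:,ax]+d)<.008)&(abs(L[:,1-ax])<o)
    v=cv2.fitLine(P[f,:2].astype(np.float32),cv2.DIST_HUBER,0,.01,.01).ravel(); print("face",ax,f.sum(),np.rad2deg(np.arctan2(v[1],v[0])),np.median(L[f,ax]))
```

```text
0.188 [ 0.5398 -0.2816  0.19  ] [ 1.1 -0.6  9.6] [ 0.03 -0.11  0.07]
0.192 [ 0.5391 -0.2813  0.1927] [ 0.  -0.5  2.9] [-0.   -0.16  0.08]
0.196 [ 0.5384 -0.2809  0.1958] [-0.3 -0.2 -0.9] [-0.02 -0.03 -0.  ]
0.202 [ 0.5387 -0.281   0.2023] [ 0.7 -0.3 -1.2] [0.02 0.01 0.03]
0.21 [ 0.5387 -0.2811  0.2105] [ 0.3  0.4 -0.9] [ 0.02 -0.06 -0.02]
0.22 [ 0.5387 -0.2811  0.2204] [-0.3  0.1  0.3] [ 0.02 -0.02 -0.  ]
0.235 [ 0.5387 -0.281   0.2353] [-0.7 -0.1 -0.5] [ 0.05 -0.01  0.02]
0.255 [ 0.5386 -0.281   0.2551] [-0.2 -0.6 -0.6] [-0.02  0.02  0.03]
18.4833 0.5451891478113374 [ 0.2 -0.1 -1.2]
face 0 240 62.017685 -0.027263493981913026
face 1 217 -27.753336 -0.04181982738332184
```

View pics/lift.png

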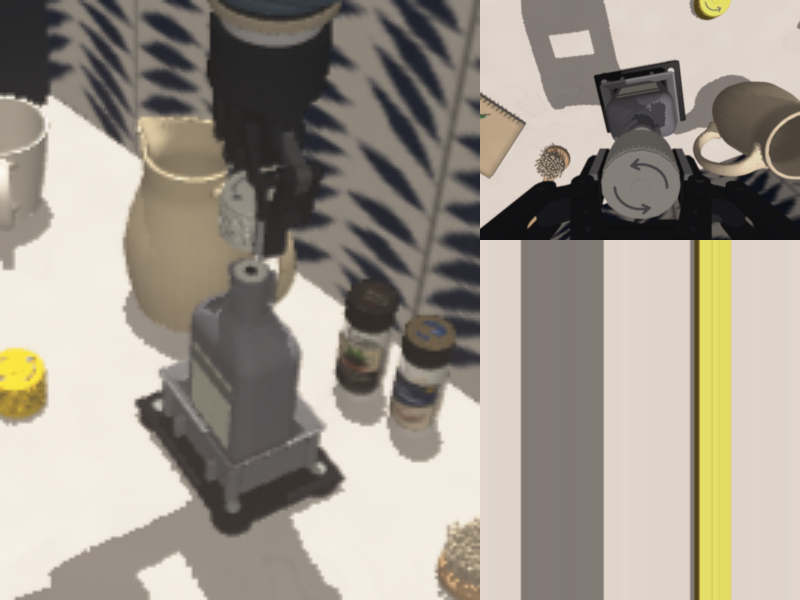

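The picture shows the open neck and the bottle seated squarely in the holder. The cap is gripped upright about 4 cm above the mouth, and the jug is untouched.

```bash
python3 -c "
from h import *
print(r.hand_in(), r.current_t())"
```

```text
the job is handed in; nothing more can be done
the job is handed in; nothing more can be done
```

I handed the job in at about 18.5 s: the bottle stands square and fully down in the holder, and the unscrewed cap is held upright about 4 cm straight above its neck; the last pictures show the jug, mug and brush undisturbed, and no verdict came back.

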